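Lock the green padlock box with its blade key

TASK

Take the orange key out of its wooden block, push its blade all the way down into the slotted latch on top of the green box, and turn it clockwise (seen from above) until the latch is home against its stop, about a quarter turn. Let go and leave the key standing in the latch. Leave the latch of the grey box as it is.

Things in the scene. Friction and masses are not known exactly. Their poses are not given: they have to be found in the camera images.
- key: Loose orange key, 65-105 g, upright in a fixed wooden block 30 mm tall. Origin: centre of the steel blade's lower end, z up. Blade 28 mm wide (x), 5 thick (y), 20 long; above it a collar 36 across, 6 thick, resting on the block; a stem 14 across; a flat paddle to grip, 44 wide (x), 14 thick (y), from 34 to 74 mm above the origin, in the blade's plane. A half turn makes no difference.
- green_slot (a point): Centre of the slot's mouth, on top of the silvery disc latch (58 mm across, top 108 mm above the ledge) on the green box (134 x 114). x along the slot, z up; turns with the latch. Slot 34 x 8 mm, 23 deep, the upper 6 mm flared to 44 x 18. Key fully in: collar on the disc, blade's end 20 mm below this point; it then stands by itself. The blade has 0.11 rad of play either way.
- green_cam (a joint): Turn of the green box's latch, rad, growing clockwise from above. Starts at 0.1 to 0.35; 1.571 is home, at a hard stop (the red dot on the disc is then beside the red dot on the lid). Turns stiffly, 0.06 N m, and stays where it is left.
- grey_cam (a joint): Turn of the same latch on the grey box of the same size, which may stand left or right of the green one; rad, growing clockwise. Starts at 0.1 to 0.35; to be left alone.
Not all that is in view belongs to the job. Of the things that look like the part that bears green_slot, the largest one is meant. Leave any turquoise look-alike of the key alone.

How it is judged:
By the outcome, as a careful person would: the job done as asked, in the order asked, and still so for the second after the job is handed in, with the robot touching nothing.
It also fails if it takes over 45 s, if anything falls off the work surface, if the arm or the gripper's body presses on something with over 40 N, if the wrist force passes 120 N, or if a joint passes its speed limit or range.

ROBOT

A 6-joint arm with a two-finger parallel gripper is mounted at the origin on the work surface. World frame = base frame: x ahead of the robot, y to its left, z up, the work surface at z = 0. Lengths are in m, angles in rad, forces in N, time in s.
With the tool pointing down it reaches from about 0.3 to 1 m from the base axis. Payload 5.1 kg.
Tool frame: the origin (TCP) lies between the finger pads; the fingertips stand 14 mm ahead of it and the grasp point (between the pads) lies 5 mm behind it (env.tcp_to_tips is the distance from the TCP to the fingertips, in m); x points along the fingers, z is the direction in which the jaws open and shut, and the axes are right-handed (so a half turn about x gives the same grasp; the last joint's range is limited). The gripper opens to 95 mm and grips with 3 to 60 N. Pads are 20 mm wide; open, the fingers measure 119 mm over their backs; the gripper's body (75 mm by 180 mm) begins 59 mm behind the grasp point.
Start: joints at [1.108, 0.124, 1.65, -0, 1.367, -0.083], TCP at [0.241, 0.604, 0.229] pointing down, gripper open.
Joint ranges: [-2.61, 2.61], [-1.02, 2.33], [0.03, 2.71], [-1.35, 4.49], [0.32, 2.68], [-2.91, 2.91]. Speed limits (rad/s): [2.57, 2.57, 3.14, 3.14, 3.14, 3.14].

INTERFACE

Orientations are given as a unit quaternion [x, y, z, w].
In Python, from cell import env, eyes gives the robot as it stands. The module is installed in compiled form; this text tells all that it offers.
- The arm moves only by the tool play_rows, never from a script. Its arguments are lists of equal length, an entry for each row: "translation": the shift along the world's x, y, z in cm, a list of three; "roll": the turn about the world's z in degrees. A call has 1 to 5 rows; each row shifts and turns the commanded pose from where the row before left it; what a row does not reach is not made up. A row lasts 1/12 s, in which the tool goes at most 41.7 mm and 7.16 degrees, less where a joint would pass 70% of its speed; a pose out of reach is approached as far as the arm can. A call is refused whole if a number of a shift passes 4.17 or a number of a turn 7.16, either way. A call with a gripper value outside its range is refused whole. "gripper" is the closure, from 0 (fully open) to 1 (shut), set as the call begins (left out, the last holds). The fingers move at their own pace and stop on an object; "newtons" is the grip in N (left out, the last holds). Time passes only in rows, so rows that do not move let the fingers close. It gives the time, the measured TCP pose, the force and the opening at its end, in the units of the state.
- env.sense(): the state, without advancing time (a new reading comes with each control period).
- eyes.capture(name): name is "scene" or "top" or "wrist"; returns the picture (384x512x3 uint8, blue, green, red); there is no depth.
- eyes.calibration(name): a dict with "intrinsics" (3x3 intrinsics, pixels), "R" (3x3) and "t" (3): a world point X has camera coordinates R X + t. Camera axes: x right, y down, z forward; pixel columns grow to the right and rows downward; lengths in m; the calibration is good to about 2 mm. The wrist camera is an equidistant fisheye: a pixel r from the principal point sees the ray r / f radians off the axis. A picture is of the moment at which its call begins: read the wrist's pose just before it. calibration takes no time and is no camera call; for the wrist camera it gives the pose at the moment of the call.
- env.hand_in(): hands the job in, once; it reports no verdict.
The state is a dict: "time": time; "q": joint angles; "qd": joint speeds; "effort": joint torques, N m; "tcp_pos": TCP position; "eef_rot": TCP orientation; "force": force on the tool from outside, world axes, zero at the start; "wrist_torque": the same for the moment, N m; "gripper_width": finger opening in m.
Only numpy, scipy, OpenCV 4.12 (cv2) and the standard library are available. Lean on these libraries where they do the work, as an engineer would, in place of code of your own. Each camera call takes 0.05 s, during which the arm holds its last target. There are 200 camera calls.

## Working session

There is one attempt and no reset: what is moved stays moved. The work goes in short steps, Python scripts to look and compute and a tool call to move; the robot and the scene stay as the last step left them, time stands still between calls to the robot, and variables do not carry over. Pictures are saved under pics/ and viewed, about 8 in all and at most 12, crops included, and the job is handed in when it is done.

Besides the shell and the picture viewer there is one more tool, called after "Call:" by a JSON object that holds its "fn" and its "kwargs". play_rows: Moves the arm, as the interface text tells. Its arguments: {"type":"object","properties":{"translation":{"type":"array","items":{"type":"array","items":{"type":"number"}}},"roll":{"type":"array","items":{"type":"number"}},"gripper":{"type":"number"},"newtons":{"type":"number"}},"required":["translation","roll"]}

```bash
mkdir -p pics
cat > h.py <<'E'
import numpy as np, cv2
from cell import env, eyes
def ray(name,u,v,cal=None):
    c=cal or eyes.calibration(name); K=np.array(c["intrinsics"]);R=np.array(c["R"]);t=np.array(c["t"])
    x=(u-K[0,2])/K[0,0]; y=(v-K[1,2])/K[1,1]
    if name=="wrist":
        r=np.hypot(x,y); s=np.sin(r)/r if r>1e-9 else 1; d=np.array([x*s,y*s,np.cos(r)])
    else: d=np.array([x,y,1.])
    return -R.T@t, R.T@d
def onz(name,u,v,z,cal=None):
    o,d=ray(name,u,v,cal); return o+d*(z-o[2])/d[2]
E
python3 - <<'E'
from h import *
a=eyes.capture("scene");b=eyes.capture("top");
for n,i in(("scene",a),("top",b)): cv2.imwrite(f"pics/{n}0.png",i); c=eyes.calibration(n); print(n,c)
s=env.sense();c=eyes.calibration("wrist");w=eyes.capture("wrist");cv2.imwrite("pics/wrist0.png",w);print(c,s)
E
```

```text
scene {'intrinsics': array([[488.3417505 ,   0.        , 254.75395771],
       [  0.        , 488.3417505 , 191.53194573],
       [  0.        ,   0.        ,   1.        ]]), 'R': array([[-0.33189196,  0.94315727, -0.01738075],
       [ 0.61595401,  0.20272235, -0.7612518 ],
       [-0.71445671, -0.26335909, -0.64822342]]), 't': array([ 0.15912717, -0.24784015,  1.51139944])}
top {'intrinsics': array([[399.10115678,   0.        , 259.85495812],
       [  0.        , 399.10115678, 191.03341642],
       [  0.        ,   0.        ,   1.        ]]), 'R': array([[-1.08456108e-01, -9.94101147e-01,  4.26826212e-04],
       [-9.70835873e-01,  1.05825509e-01, -2.15124774e-01],
       [ 2.13810616e-01, -2.37459740e-02, -9.76586478e-01]]), 't': array([0.03948389, 0.52462663, 0.88467772])}
{'intrinsics': array([[297.31863964,   0.        , 255.70584637],
       [  0.        , 297.31863964, 192.56570996],
       [  0.        ,   0.        ,   1.        ]]), 'R': array([[ 0.37109574,  0.92859273, -0.00186764],
       [ 0.89784752, -0.35829424,  0.25592004],
       [ 0.23697632, -0.0966477 , -0.96669615]]), 't': array([-0.65019448, -0.02927205,  0.39154628])} {'time': 0.1, 'q': array([ 1.10841849e+00,  1.24408716e-01,  1.65153058e+00, -1.80543593e-05,
        1.36747116e+00, -8.25840520e-02]), 'qd': array([ 0.00050986,  0.00021731, -0.00299957, -0.00016876, -0.00139715,
       -0.00012489]), 'effort': array([ 9.70893525e-04, -4.18877149e+01, -3.61098611e+01,  7.77182565e-02,
        4.61682037e-02, -6.06863637e-05]), 'tcp_pos': array([0.24075149, 0.60318283, 0.22753416]), 'eef_rot': array([-0.39695477,  0.58594662,  0.39631311,  0.58483279]), 'force': array([0.30562319, 0.31221907, 0.21916557]), 'wrist_torque': array([-0.02009599,  0.02416183,  0.02477151]), 'gripper_width': 0.09492289212549883}
```

View pics/top0.png

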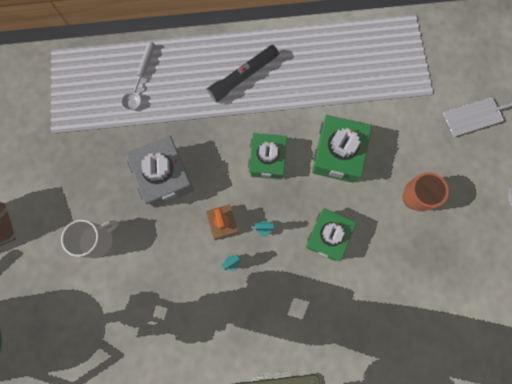

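View pics/scene0.png

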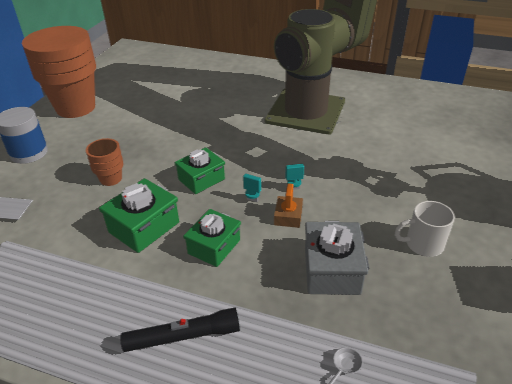

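Candidates for the green latch in the top view are boxes at (343,148), (268,156) and (331,235). The one at (343,148) is clearly the largest. The orange key is at (220,218), and the turquoise look-alikes at (264,228) and (231,262) are to be left alone. I'll confirm this in an enlarged crop.

Run:
```python
import cv2,numpy as np
t=cv2.imread("pics/top0.png");s=cv2.imread("pics/scene0.png")
r=lambda i,x,y,w,h:cv2.resize(i[y:y+h,x:x+w],(400,300),interpolation=cv2.INTER_CUBIC)
cv2.imwrite("pics/c1.png",np.vstack([np.hstack([r(t,304,110,80,60),r(t,190,190,80,60)]),np.hstack([r(s,98,176,80,60),r(s,250,170,80,60)])]))
```

```text
(no output)
```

View pics/c1.png

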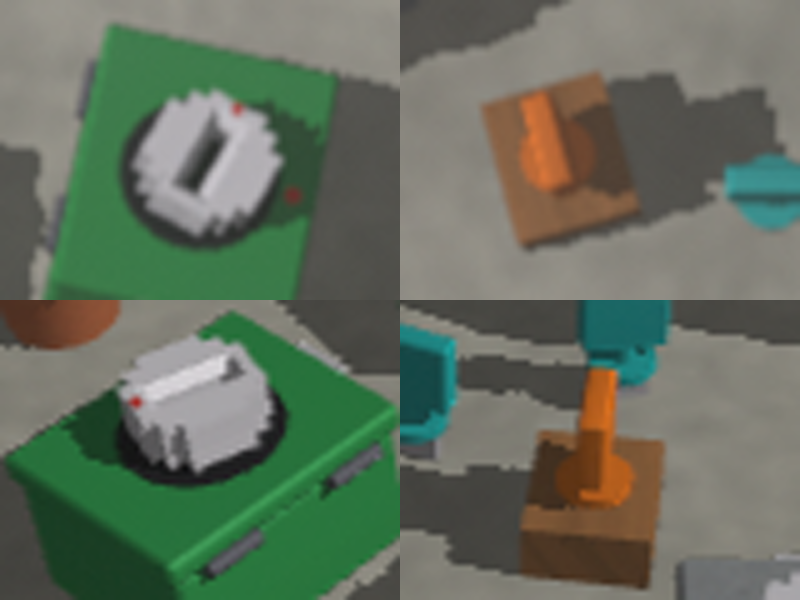

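The crop confirms it: the largest green box with its slotted disc (slot centre at about (344.5,141) in top), and the orange key upright in its wooden block. The two turquoise ones are different objects.

Run:
```python
from h import *
def tri(a,b):
    o1,d1=ray("top",*a);o2,d2=ray("scene",*b)
    A=np.stack([d1,-d2],1);k=np.linalg.lstsq(A,o2-o1,rcond=None)[0]
    p,q=o1+k[0]*d1,o2+k[1]*d2;return (p+q)/2,np.linalg.norm(p-q)
# slot centre, red dot disc, red dot lid
print("slot",tri((304+202/5,110+155/5),(98+190/5,176+80/5)))
print("dot",tri((304+238/5,110+108/5),(98+136/5,176+101/5)))
a=onz("top",304+180/5,110+188/5,.108);b=onz("top",304+222/5,110+120/5,.108);print("slot top z.108",a,b,(a+b)/2)
t=cv2.imread("pics/top0.png")
m=cv2.inRange(cv2.cvtColor(t,cv2.COLOR_BGR2HSV),(5,190,120),(14,255,255));m[:, :195]=0;m[:,250:]=0;m[:190]=0;m[245:]=0
ys,xs=np.nonzero(m);print(len(xs),xs.min(),xs.max(),ys.min(),ys.max())
# paddle top face ends
for p in [(520,95),(548,92),(540,160),(572,185)]: print(onz("top",190+(p[0]-400)/5,190+p[1]/5,.084))
print("collar c",onz("top",190+(556-400)/5,190+158/5,.034))
bl=[(482,105),(600,72),(638,208),(522,247)]
q=np.array([onz("top",190+(p[0]-400)/5,190+p[1]/5,.030) for p in bl]);print("block",q.mean(0),q)
print("tri block",[tri((190+82/5,190+105/5),(250+(665-400)/5,170+(440-300)/5))])
s=env.sense();from scipy.spatial.transform import Rotation as Ro
print(Ro.from_quat(s["eef_rot"]).as_matrix()); c=eyes.calibration("wrist");print("cam",-np.array(c["R"]).T@c["t"])
```

```text
slot (array([ 0.61142089, -0.22378375,  0.10763505]), np.float64(0.003879321897601224))
dot (array([ 0.63115416, -0.2415686 ,  0.10766512]), np.float64(0.0007152851984054888))
slot top z.108 [ 0.5958162  -0.20938094  0.108     ] [ 0.62621646 -0.23357639  0.108     ] [ 0.61101633 -0.22147867  0.108     ]Traceback (most recent call last):
  File "<stdin>", line 12, in <module>
    return umr_minimum(a, axis, None, out, keepdims, initial, where)
ValueError: zero-size array to reduction operation minimum which has no identity
```

View pics/wrist0.png

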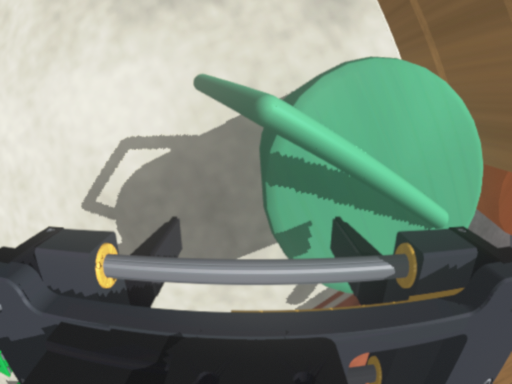

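Run:
```python
from h import *
for p in [(520,95),(548,92),(540,160),(572,185)]: print(onz("top",190+(p[0]-400)/5,190+p[1]/5,.084))
print("collar c",onz("top",190+(556-400)/5,190+158/5,.034))
bl=[(482,105),(600,72),(638,208),(522,247)]
q=np.array([onz("top",190+(p[0]-400)/5,190+p[1]/5,.030) for p in bl]);print("block",q.mean(0),q)
s=env.sense();from scipy.spatial.transform import Rotation as Ro
print(Ro.from_quat(s["eef_rot"]).as_matrix()); c=eyes.calibration("wrist");print("cam",-np.array(c["R"]).T@c["t"],s["time"])
```

```text
[0.4897131  0.09094626 0.084     ]
[0.48971193 0.07820049 0.084     ]
[0.45914777 0.08448156 0.084     ]
[0.44632272 0.07116512 0.084     ]
collar c [0.46682053 0.0812982  0.034     ]
block [0.46746139 0.07947735 0.03      ] [[0.49683099 0.11472038 0.03      ]
 [0.50673752 0.05686434 0.03      ]
 [0.43936238 0.04498764 0.03      ]
 [0.42691469 0.10133704 0.03      ]]
[[-7.26513585e-04 -9.28727606e-01  3.70762061e-01]
 [-1.39948206e-03  3.70762740e-01  9.28726565e-01]
 [-9.99998757e-01  1.55857612e-04 -1.56910179e-03]]
cam [0.17479558 0.63115395 0.38493877] 0.15
```

Call:
{"fn": "play_rows", "kwargs": {"translation": [[1.5,-3.5,0],[1.5,-3.5,0],[1.5,-3.5,0],[1.5,-3.5,0],[1.5,-3.5,0]], "roll": [2.1,2.1,2.1,2.1,2.1], "gripper": 0.5, "newtons": 30}}

```text
time: 0.57
tcp_pos: [0.3161, 0.427, 0.2282]
eef_rot: [-0.449, 0.546, 0.449, 0.546]
force: [0.5, 0.0, 0.1]
gripper_width: 0.0673
```

Call:
{"fn": "play_rows", "kwargs": {"translation": [[1.5,-3.5,0],[1.5,-3.5,0],[1.5,-3.5,0],[1.5,-3.5,0],[1.5,-3.5,0]], "roll": [2.1,2.1,2.1,2.1,2.1]}}

```text
time: 0.98
tcp_pos: [0.3911, 0.2519, 0.2285]
eef_rot: [-0.497, 0.503, 0.497, 0.503]
force: [1.4, 1.2, 0.4]
gripper_width: 0.0477
```

Call:
{"fn": "play_rows", "kwargs": {"translation": [[1.5,-3.5,-0.5],[1.5,-3.5,-0.5],[1.5,-3.5,-0.5],[1.5,-3.5,-0.5],[1.5,-3.5,-0.5]], "roll": [2.1,2.1,2.1,2.1,2.1]}}

```text
time: 1.4
tcp_pos: [0.4662, 0.0768, 0.2034]
eef_rot: [0.541, -0.455, -0.541, -0.455]
force: [0.3, 0.5, 0.1]
gripper_width: 0.048
```

Call:
{"fn": "play_rows", "kwargs": {"translation": [[0,0,0],[0,0,0]], "roll": [0,0]}}

```text
time: 1.57
tcp_pos: [0.466, 0.0771, 0.203]
eef_rot: [-0.539, 0.457, 0.54, 0.457]
force: [0.5, -0.2, -0.6]
gripper_width: 0.0477
```

Run:
```python
from h import *
import pickle
s=env.sense();c=eyes.calibration("wrist");w=eyes.capture("wrist");cv2.imwrite("pics/w1.png",w);pickle.dump((s,c),open("w1.pkl","wb"))
print(s["tcp_pos"],s["gripper_width"],s["time"],s["q"])
cv2.imwrite("pics/w1c.png",cv2.resize(w[60:300,100:420],(800,600),interpolation=cv2.INTER_CUBIC))
```

```text
[0.46597213 0.07713341 0.20298598] 0.04765990456292875 1.5667 [ 5.01203236e-02 -2.64626680e-01  2.06141373e+00  3.37971644e-04
  1.34636490e+00 -1.68623602e+00]
```

View pics/w1c.png

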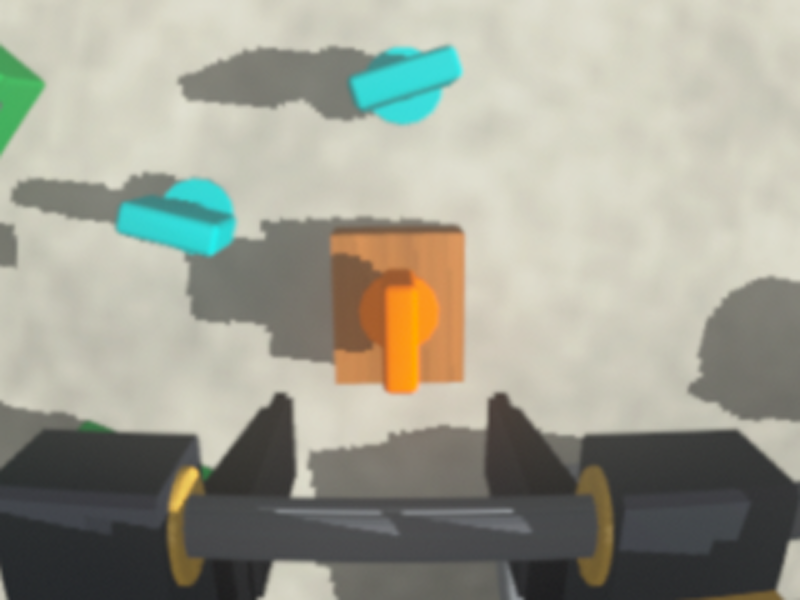

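Wrist view: the key's paddle top is the bright strip at crop (386–418, 285–392), well aligned with the jaws. The turquoise keys lie well clear.

Run:
```python
from h import *
import pickle
s,c=pickle.load(open("w1.pkl","rb"))
w=cv2.imread("pics/w1.png")
P=lambda u,v,z:onz("wrist",99.7+u*.4,59.7+v*.4,z,c)
a=P(402.5,286,.084);b=P(402,392,.084);print(a,b,(a+b)/2,np.degrees(np.arctan2(*(b-a)[[1,0]])),np.linalg.norm(b-a))
q=np.array([P(*p,.03) for p in[(331,232),(464,232),(464,382),(336,383)]]);print(q,q.mean(0))
print("collar",P(399,313,.034),"widths",P(386,340,.084)-P(418,340,.084))
from scipy.spatial.transform import Rotation as Ro
R=Ro.from_quat(s["eef_rot"]).as_matrix();print(R,np.degrees(np.arctan2(R[1,2],R[0,2])))
```

```text
[0.44910035 0.08010108 0.084     ] [0.49096356 0.08706547 0.084     ] [0.47003196 0.08358327 0.084     ] 9.44526218303401 0.042438556717038584
[[0.44036328 0.04710336 0.03      ]
 [0.43052637 0.10582159 0.03      ]
 [0.49991292 0.11905143 0.03      ]
 [0.510244   0.05979765 0.03      ]] [0.47026164 0.08294351 0.03      ]
collar [0.47120826 0.08311392 0.034     ] widths [ 0.0020261  -0.01217447  0.        ]
[[-1.57383558e-03 -9.86337463e-01 -1.64729878e-01]
 [ 2.50962602e-04 -1.64730466e-01  9.86338588e-01]
 [-9.99998730e-01  1.51099373e-03  5.06792485e-04]] 99.4815441067658
```

Call:
{"fn": "play_rows", "kwargs": {"translation": [[0.4,0.6,-2.4],[0,0,-3.0],[0,0,-3.0],[0,0,-3.0],[0,0,-3.0]], "roll": [0,0,0,0,0]}}

```text
time: 2.03
tcp_pos: [0.4696, 0.0865, 0.0588]
eef_rot: [0.541, -0.455, -0.541, -0.455]
force: [-0.2, 0.1, -0.4]
gripper_width: 0.0477
```

Call:
{"fn": "play_rows", "kwargs": {"translation": [[0,0,0],[0,0,0],[0,0,0],[0,0,0],[0,0,0]], "roll": [0,0,0,0,0], "gripper": 1, "newtons": 40}}

```text
time: 2.45
tcp_pos: [0.4718, 0.0851, 0.0622]
eef_rot: [0.542, -0.455, -0.54, -0.457]
force: [0.0, -0.3, 0.1]
gripper_width: 0.0193
```

Call:
{"fn": "play_rows", "kwargs": {"translation": [[0,0,0],[0,0,0]], "roll": [0,0]}}

```text
time: 2.62
tcp_pos: [0.4716, 0.0844, 0.0617]
eef_rot: [0.542, -0.455, -0.54, -0.456]
force: [0.2, -0.9, 6.2]
gripper_width: 0.0139
```

Call:
{"fn": "play_rows", "kwargs": {"translation": [[0,0,1.5],[0,0,3],[0,0,3.5],[0,0,3.5],[0,0,2.5]], "roll": [0,0,0,0,0], "newtons": 50}}

```text
time: 3.03
tcp_pos: [0.4706, 0.0848, 0.2031]
eef_rot: [0.541, -0.455, -0.54, -0.457]
force: [-0.1, 1.0, -0.1]
gripper_width: 0.0139
```

Call:
{"fn": "play_rows", "kwargs": {"translation": [[1.8,-3.3,0],[1.8,-3.4,0],[1.8,-3.4,0],[1.8,-3.4,0],[1.8,-3.4,0]], "roll": [-5,-5,-5,-5,-5]}}

```text
time: 3.45
tcp_pos: [0.5604, -0.0859, 0.1998]
eef_rot: [-0.428, 0.563, 0.428, 0.563]
force: [0.8, 1.0, -0.9]
gripper_width: 0.014
```

Call:
{"fn": "play_rows", "kwargs": {"translation": [[1.8,-3.4,0],[1.8,-3.4,0],[1.8,-3.4,0],[1.8,-3.4,0],[1.8,-3.4,0]], "roll": [-5,-5,-5,-5,-5]}}

```text
time: 3.87
tcp_pos: [0.6504, -0.256, 0.1993]
eef_rot: [-0.295, 0.642, 0.296, 0.642]
force: [1.1, -0.1, -0.5]
gripper_width: 0.0143
```

Call:
{"fn": "play_rows", "kwargs": {"translation": [[0,0,0],[0,0,0],[0,0,0]], "roll": [0,0,0]}}

```text
time: 4.12
tcp_pos: [0.6495, -0.254, 0.199]
eef_rot: [-0.297, 0.642, 0.298, 0.641]
force: [0.4, 1.2, 0.0]
gripper_width: 0.014
```

Run:
```python
from h import *
import pickle
s=env.sense();c=eyes.calibration("wrist");w=eyes.capture("wrist");cv2.imwrite("pics/w2.png",w);pickle.dump((s,c),open("w2.pkl","wb"))
print(s["tcp_pos"],s["gripper_width"],s["time"],s["q"],s["force"])
cv2.imwrite("pics/w2c.png",cv2.resize(w[60:300,100:420],(800,600),interpolation=cv2.INTER_CUBIC))
```

```text
[ 0.6495484  -0.25398685  0.19903237] 0.013977353874595214 4.1167 [-4.49928346e-01  2.44944600e-01  1.56239990e+00  6.63982415e-04
  1.33581294e+00 -1.31828993e+00] [0.35715149 1.20934738 0.01495262]
```

View pics/w2c.png

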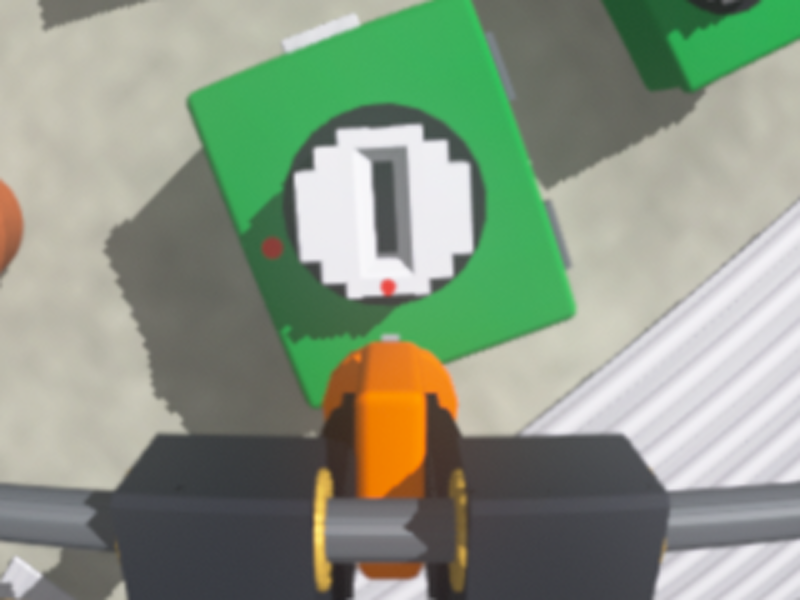

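Wrist view: the slot's flare runs from crop (381,147) to (387,274), the disc spans x 294–472 and y 125–298, and the disc's red dot is at (388,288). The key is held straight.

Run:
```python
from h import *
import pickle
from scipy.spatial.transform import Rotation as Ro
s,c=pickle.load(open("w2.pkl","rb"))
P=lambda u,v,z:onz("wrist",99.7+u*.4,59.7+v*.4,z,c)
A=lambda a,b:np.degrees(np.arctan2(*(b-a)[[1,0]]))
a=P(381,147,.108);b=P(387,274,.108);print("flare",a,b,(a+b)/2,A(a,b),np.linalg.norm(b-a))
for l in [((355,148),(361,272)),((407,147),(413,272))]: print(A(P(*l[0],.108),P(*l[1],.108)))
a=P(384,161,.102);b=P(388,256,.102);print("slot",(a+b)/2,A(a,b),np.linalg.norm(b-a))
d=[P(383,125,.108),P(388,298,.108),P(294,212,.108),P(472,205,.108)];print("disc",(d[0]+d[1])/2,(d[2]+d[3])/2)
ctr=np.array([(P(381,147,.108)+P(387,274,.108))/2])[0]
print("dot",A(ctr,P(388,288,.108)),"lid dot",A(ctr,P(272,247,.085)))
R=Ro.from_quat(s["eef_rot"]).as_matrix();print("jaw",np.degrees(np.arctan2(R[1,2],R[0,2])))
print("blade tip",P(390,336,.149), "key ctr paddle top",P(391,392,.223),"tcp",s["tcp_pos"])
# box edges
e=[(189,98),(468,-2),(576,312),(312,405)]
e=[P(*p,.08) for p in e];print([A(e[i],e[i-3]) for i in range(4)])
```

```text
flare [ 0.59515899 -0.21025902  0.108     ] [ 0.62917478 -0.23651606  0.108     ] [ 0.61216689 -0.22338754  0.108     ] -37.66482188825874 0.04297099187139008
-37.89117384799372
-37.3266650521591
slot [ 0.61242275 -0.22277128  0.102     ] -37.93267112134778 0.03285970777522369
disc [ 0.61286555 -0.22332313  0.108     ] [ 0.61111608 -0.22301244  0.108     ]
dot -37.41448583169977 lid dot -110.24643509641157
jaw 49.74455586482434
blade tip [ 0.63803625 -0.24271009  0.149     ] key ctr paddle top [ 0.63138529 -0.23685913  0.223     ] tcp [ 0.6495484  -0.25398685  0.19903237]
[np.float64(68.8728240289353), np.float64(-20.017700629967145), np.float64(-110.09781248273703), np.float64(159.90928272021085)]
```

Call:
{"fn": "play_rows", "kwargs": {"translation": [[-1.9,1.5,0],[-1.8,1.5,0],[0,0,-1.5],[0,0,-1.5],[0,0,0]], "roll": [1.3,1.2,0,0,0]}}

```text
time: 4.58
tcp_pos: [0.6109, -0.2226, 0.1654]
eef_rot: [-0.31, 0.636, 0.313, 0.633]
force: [-0.5, 0.8, -1.9]
gripper_width: 0.0138
```

Call:
{"fn": "play_rows", "kwargs": {"translation": [[0,0,0],[0,0,0]], "roll": [0,0]}}

```text
time: 4.75
tcp_pos: [0.6132, -0.2244, 0.1693]
eef_rot: [-0.311, 0.635, 0.311, 0.635]
force: [0.1, -0.3, -0.1]
gripper_width: 0.0136
```

Run:
```python
from h import *
import pickle
s=env.sense();c=eyes.calibration("wrist");w=eyes.capture("wrist");cv2.imwrite("pics/w3.png",w);pickle.dump((s,c),open("w3.pkl","wb"))
print(s["tcp_pos"],s["force"])
t=eyes.capture("top");e=eyes.capture("scene")
r=lambda i,x,y,W,h:cv2.resize(i[y:y+h,x:x+W],(400,300),interpolation=cv2.INTER_CUBIC)
cv2.imwrite("pics/w3c.png",np.vstack([cv2.resize(w[110:230,176:336],(800,600),interpolation=cv2.INTER_CUBIC)[:300],np.hstack([r(t,304,110,80,60),r(e,98,166,80,60)])]))
```

```text
[ 0.61323296 -0.22441209  0.16928549] [ 0.06913374 -0.28890428 -0.09991972]
```

View pics/w3c.png

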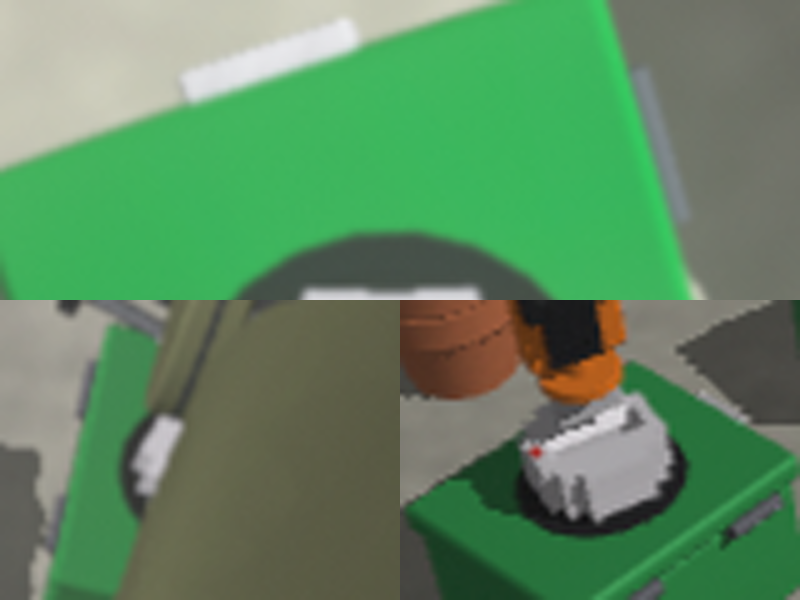

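The scene crop shows the blade just above and over the slot. Next I descend gently, watching the force.

Call:
{"fn": "play_rows", "kwargs": {"translation": [[0,0,-0.5],[0,0,-0.5],[0,0,-0.3],[0,0,0]], "roll": [0,0,0,0]}}

```text
time: 5.23
tcp_pos: [0.6123, -0.2241, 0.1551]
eef_rot: [-0.311, 0.635, 0.312, 0.634]
force: [-0.3, -0.0, -1.0]
gripper_width: 0.0138
```

Call:
{"fn": "play_rows", "kwargs": {"translation": [[0,0,-0.2],[0,0,-0.2],[0,0,0]], "roll": [0,0,0]}}

```text
time: 5.48
tcp_pos: [0.6128, -0.2242, 0.1522]
eef_rot: [-0.311, 0.635, 0.311, 0.635]
force: [-0.1, -0.8, -1.8]
gripper_width: 0.0141
```

Call:
{"fn": "play_rows", "kwargs": {"translation": [[0,0,-0.2],[0,0,-0.2],[0,0,0]], "roll": [0,0,0]}}

```text
time: 5.73
tcp_pos: [0.6128, -0.2242, 0.1482]
eef_rot: [-0.311, 0.635, 0.311, 0.635]
force: [0.2, -0.3, -1.2]
gripper_width: 0.0137
```

Call:
{"fn": "play_rows", "kwargs": {"translation": [[0,0,-0.2],[0,0,-0.2],[0,0,0]], "roll": [0,0,0]}}

```text
time: 5.98
tcp_pos: [0.6127, -0.2242, 0.1441]
eef_rot: [-0.311, 0.635, 0.312, 0.635]
force: [0.6, -0.2, -0.1]
gripper_width: 0.0139
```

Call:
{"fn": "play_rows", "kwargs": {"translation": [[0,0,-0.2],[0,0,-0.2],[0,0,0]], "roll": [0,0,0]}}

```text
time: 6.23
tcp_pos: [0.6127, -0.2242, 0.14]
eef_rot: [-0.311, 0.635, 0.312, 0.635]
force: [-0.4, -0.4, -1.7]
gripper_width: 0.0139
```

Call:
{"fn": "play_rows", "kwargs": {"translation": [[0,0,-0.2],[0,0,0]], "roll": [0,0]}}

```text
time: 6.4
tcp_pos: [0.6132, -0.2244, 0.1397]
eef_rot: [-0.311, 0.635, 0.311, 0.635]
force: [-1.2, 0.9, 3.0]
gripper_width: 0.0134
```

Call:
{"fn": "play_rows", "kwargs": {"translation": [[0,0,-0.1],[0,0,0]], "roll": [0,0]}}

```text
time: 6.57
tcp_pos: [0.6132, -0.2244, 0.1397]
eef_rot: [-0.311, 0.635, 0.311, 0.635]
force: [-3.2, 1.4, 7.8]
gripper_width: 0.014
```

Call:
{"fn": "play_rows", "kwargs": {"translation": [[0,0,-0.1],[0,0,0]], "roll": [0,0]}}

```text
time: 6.73
tcp_pos: [0.6132, -0.2244, 0.1396]
eef_rot: [-0.311, 0.635, 0.311, 0.635]
force: [-5.0, 2.7, 10.3]
gripper_width: 0.0139
```

Call:
{"fn": "play_rows", "kwargs": {"translation": [[-0.1,0.08,0.1],[0,0,0]], "roll": [0,0]}}

```text
time: 6.9
tcp_pos: [0.6129, -0.2242, 0.1397]
eef_rot: [-0.312, 0.634, 0.31, 0.636]
force: [-1.3, -0.7, 6.4]
gripper_width: 0.014
```

Call:
{"fn": "play_rows", "kwargs": {"translation": [[0,0,0],[0,0,0],[0,0,0],[0,0,0],[0,0,0]], "roll": [-4,-4,-4,-4,-4]}}

```text
time: 7.32
tcp_pos: [0.6129, -0.2246, 0.1397]
eef_rot: [-0.196, 0.679, 0.194, 0.68]
force: [-0.7, -3.2, 6.9]
gripper_width: 0.0138
```

```bash
python3 -c "
from h import *
s=env.sense();print(s['force'],s['wrist_torque'],s['tcp_pos'],s['q'])"
```

```text
[-0.72911838 -3.17719815  6.92742935] [-0.37484791  0.34120493  0.08137501] [ 0.6129197  -0.2245979   0.13970865] [-4.32925508e-01  1.95409473e-01  1.72370799e+00 -1.30166981e-03
  1.21907096e+00 -9.91973717e-01]
```

Call:
{"fn": "play_rows", "kwargs": {"translation": [[0,0,0],[0,0,0],[0,0,0],[0,0,0],[0,0,0]], "roll": [-5,-5,-5,-5,-5]}}

```text
time: 7.73
tcp_pos: [0.6128, -0.2251, 0.1397]
eef_rot: [-0.044, 0.705, 0.042, 0.707]
force: [-2.6, -2.5, 6.4]
gripper_width: 0.0138
```

Call:
{"fn": "play_rows", "kwargs": {"translation": [[0,0,0],[0,0,0],[0,0,0],[0,0,0],[0,0,0]], "roll": [-5,-5,-5,-5,-5]}}

```text
time: 8.15
tcp_pos: [0.6124, -0.2253, 0.1397]
eef_rot: [0.109, 0.698, -0.112, 0.699]
force: [-3.3, -3.0, 7.8]
gripper_width: 0.0138
```

```bash
cat > st.py <<'E'
from h import *
from scipy.spatial.transform import Rotation as Ro
s=env.sense();R=Ro.from_quat(s["eef_rot"]).as_matrix()
print(s['force'],s['wrist_torque'],s['tcp_pos'],"keyyaw",np.degrees(np.arctan2(R[1,2],R[0,2]))-90)
E
python3 st.py
```

```text
[-3.26671452 -2.9974844   7.83707867] [-0.68536881  0.73664448  0.03259119] [ 0.61240076 -0.22532809  0.13968317] keyyaw -107.98916555759617
```

Call:
{"fn": "play_rows", "kwargs": {"translation": [[0,0,0],[0,0,0],[0,0,0],[0,0,0]], "roll": [-2.5,-2.5,-2.5,0]}}

```text
time: 8.48
tcp_pos: [0.6119, -0.225, 0.1397]
eef_rot: [0.154, 0.69, -0.156, 0.69]
force: [-5.0, -2.7, 8.7]
gripper_width: 0.014
```

```bash
python3 st.py
```

```text
[-4.99378323 -2.66327135  8.69221282] [-0.50884098  1.13002781 -0.00160538] [ 0.6118951  -0.22503107  0.13965569] keyyaw -115.33425084380056
```

Call:
{"fn": "play_rows", "kwargs": {"translation": [[0,0,0],[0,0,0]], "roll": [-2,0]}}

```text
time: 8.65
tcp_pos: [0.6116, -0.2248, 0.1396]
eef_rot: [0.166, 0.687, -0.168, 0.687]
force: [-6.0, -1.2, 9.7]
gripper_width: 0.0138
```

```bash
python3 st.py
```

```text
[-6.01692043 -1.16770843  9.69607   ] [-0.40741337  1.30330523  0.10148444] [ 0.61158506 -0.22481362  0.1396254 ] keyyaw -117.2963348907021
```

Call:
{"fn": "play_rows", "kwargs": {"translation": [[0,0,0],[0,0,0]], "roll": [-2,0]}}

```text
time: 8.82
tcp_pos: [0.6115, -0.2248, 0.1396]
eef_rot: [0.177, 0.684, -0.179, 0.684]
force: [-6.1, -1.8, 9.1]
gripper_width: 0.0135
```

```bash
python3 st.py
```

```text
[-6.07258092 -1.80271229  9.06770368] [-0.42391145  1.27258752  0.60045059] [ 0.6115304  -0.22477247  0.13964994] keyyaw -119.20022102037319
```

Torque jumped to 0.6 N m, so the latch is at its stop. Next I relax a little, open and retreat straight up.

Call:
{"fn": "play_rows", "kwargs": {"translation": [[-0.1,0,0.1],[0,0,0]], "roll": [3,0]}}

```text
time: 8.98
tcp_pos: [0.6114, -0.2244, 0.1397]
eef_rot: [0.16, 0.688, -0.161, 0.689]
force: [-0.9, -2.1, 4.8]
gripper_width: 0.0137
```

Call:
{"fn": "play_rows", "kwargs": {"translation": [[0,0,0],[0,0,0],[0,0,0],[0,0,0],[0,0,0]], "roll": [0,0,0,0,0], "gripper": 0.4}}

```text
time: 9.4
tcp_pos: [0.6108, -0.2232, 0.138]
eef_rot: [0.161, 0.689, -0.161, 0.688]
force: [0.0, -0.2, -0.4]
gripper_width: 0.0415
```

Call:
{"fn": "play_rows", "kwargs": {"translation": [[0,0,0.5],[0,0,1],[0,0,2],[0,0,3],[0,0,3]], "roll": [0,0,0,0,0]}}

```text
time: 9.82
tcp_pos: [0.6105, -0.2233, 0.2347]
eef_rot: [0.161, 0.689, -0.161, 0.688]
force: [0.4, -0.4, 0.1]
gripper_width: 0.0571
```

Call:
{"fn": "play_rows", "kwargs": {"translation": [[0,-2,0],[0,-3,0],[0,-3,0],[0,0,0],[0,0,0]], "roll": [0,0,0,0,0]}}

```text
time: 10.23
tcp_pos: [0.6109, -0.3049, 0.2346]
eef_rot: [0.161, 0.688, -0.161, 0.689]
force: [-0.3, 0.4, 1.1]
gripper_width: 0.0574
```

```bash
python3 st.py
python3 - <<'E'
from h import *
import pickle
s=env.sense();c=eyes.calibration("wrist");w=eyes.capture("wrist");cv2.imwrite("pics/w4.png",w);pickle.dump((s,c),open("w4.pkl","wb"))
e=eyes.capture("scene")
r=lambda i,x,y,W,h:cv2.resize(i[y:y+h,x:x+W],(400,300),interpolation=cv2.INTER_CUBIC)
cv2.imwrite("pics/w4c.png",np.vstack([np.hstack([r(w,0,0,512,384),r(e,98,156,80,60)]),np.hstack([r(w,176,80,160,120),r(e,300,210,80,60)])]))
E
```

```text
[-0.32425174  0.43778184  1.09620543] [-0.06982792  0.07727817 -0.06397926] [ 0.61093215 -0.30486353  0.23455658] keyyaw -116.3919396965783
```

View pics/w4c.png

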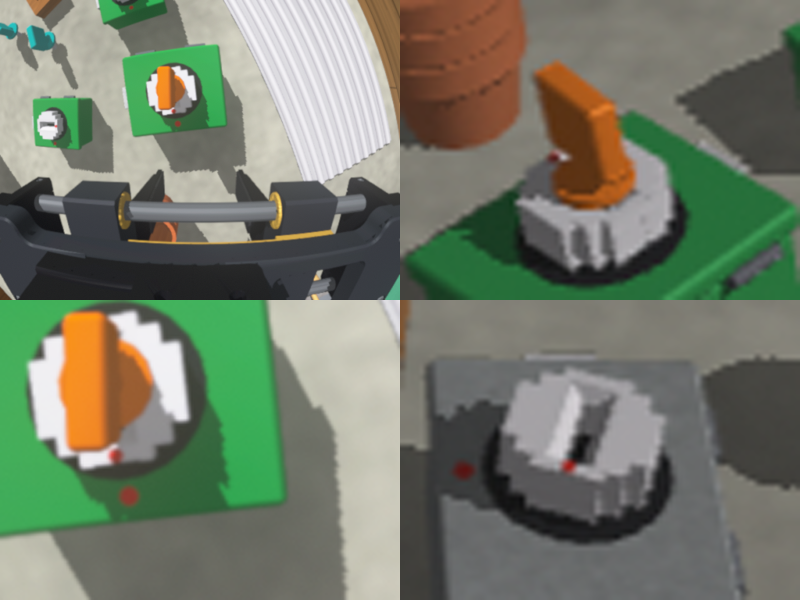

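The key stands in the latch with its collar on the disc, and the disc dot (crop 116,455) is beside the lid dot (128,496). A numeric check follows.

Run:
```python
from h import *
import pickle
s,c=pickle.load(open("w4.pkl","rb"))
P=lambda u,v,z:onz("wrist",175.7+u*.4,79.7+(v-300)*.4,z,c)
A=lambda a,b:np.degrees(np.arctan2(*(b-a)[[1,0]]))
C=np.array([.612,-.2232,0])
d,l=P(116,455,.108),P(128,496,.085);print(d,l,A(C,d),A(C,l))
a,b=P(85,313,.162),P(87,449,.162);print("paddle top",a,b,(a+b)/2,A(a,b),np.linalg.norm(a-b))
g=[P(187,412,.108),P(30,372,.108)];print("disc",sum(g)/2)
```

```text
[ 0.60375761 -0.24736021  0.108     ] [ 0.59711969 -0.26556396  0.085     ] -108.8373564631355 -109.35379228618011
paddle top [ 0.62283455 -0.20189327  0.162     ] [ 0.60403387 -0.24001906  0.162     ] [ 0.61343421 -0.22095617  0.162     ] -116.2489446150015 0.04250930971404173
disc [ 0.61213737 -0.22403993  0.108     ]
```

```bash
python3 -c "
from cell import env
print(env.hand_in(), env.sense()['time'])"
```

```text
the job is handed in; nothing more can be done
the job is handed in; nothing more can be done
```

I took the orange key from its block, pushed it fully into the latch of the largest green box and turned it clockwise to the stop. I then let go and handed the job in at about 10 s of the 45 s allowed.

- **Depth:** on the way in, force built up only at a TCP height of 0.1397 m. That puts the blade end about 20 mm below the disc top, with the collar on the disc, and in the last picture the key stands upright.
- **Turn:** the wrist torque jumped to 0.6 N m at the stop. Afterwards the disc dot and the lid dot lay at −108.8° and −109.4° around the disc centre, so they line up within about 0.5°.
- **Key angle:** the paddle itself sits about 7° past the latch, which is about the blade's stated play of 0.11 rad (6.3°).
- **Left alone:** I did not touch the grey latch, and the last picture shows it still well short of its stop. The turquoise keys were not touched either.

No check failed or disagreed.

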